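# Close up the honing unit and hold its access panel down

### The arm

A 7-joint arm with a two-finger parallel gripper is mounted at the origin on the work surface. World frame = base frame: x ahead of the robot, y to its left, z up, the work surface at z = 0. Lengths are in mm, angles in rad, forces in N, time in s.
With the tool pointing down it reaches from about 425 to 925 mm from the base axis. Payload 6.8 kg.
Tool frame: the origin (TCP) lies at the very end of the fingers, on their centre line; the grasp point (between the pads) lies hold_point_z behind it (hold_point_z is the distance from the TCP to the grasp point, in mm); z points along the fingers, y is the line along which they close (so a half turn about z gives the same grasp; the last joint's range is limited). The gripper opens to 85 mm and grips with 20 to 120 N. Pads are 22 mm wide; open, the fingers measure 114 mm over their backs; the gripper's body (76 mm by 85 mm) begins 54 mm behind the grasp point. The pads swing forward as they close: fully open they stand 13 mm farther back than shut.
Start: joints at [-1.219, 0.477, 0.022, 1.555, -0.011, 1.109, -0.083], TCP at [299.543, 604.914, 231.308] pointing down, gripper open.
Joint ranges: [-2.96, 2.96], [-0.34, 2.1], [-1.41, 1.46], [0.24, 2.44], [-1.37, 4.51], [0.17, 1.92], [-2.96, 2.96]. Speed limits (rad/s): [2.39, 2.39, 3.14, 3.14, 3.14, 3.14, 3.14].

### API

Orientations are given as a unit quaternion [x, y, z, w].
In Python, from cell import * gives the robot as it stands.
- The arm moves only by the tool jog_arm, never from a script. Its argument "rows" is text: rows parted by semicolons, each of 7 numbers parted by spaces: the turn, a rotation vector about the tool's x, y, z in rad, then the shift along the tool's x, y, z in mm, then the finger opening in mm, from 0 to 85.4. In form: ax ay az dx dy dz jaw; .... A call has 1 to 10 rows; each row shifts and turns the commanded pose from where the row before left it, along the tool's axes as they then stand; what a row does not reach is not made up. A row lasts 1/12 s, in which the tool goes at most 41.7 mm and 7.16 degrees, less where a joint would pass 70% of its speed; a pose out of reach is approached as far as the arm can. A call is refused whole if a number of a shift passes 41.7 or a number of a turn 0.125, either way. A call with a gripper value outside its range is refused whole. The fingers move at their own pace and stop on an object; the grip force is fixed at half the most. Time passes only in rows, so rows that do not move let the fingers close. It gives the time, the measured TCP pose, the force, the opening and the grip force at its end, in the units of the state.
- observe(): the state, without advancing time (a new reading comes with each control period).
- grab_frame(name): name is "scene" or "top" or "wrist"; returns a dict with "image" (400x640x3 uint8, red, green, blue), "camera_matrix" (3x3 intrinsics, pixels), "xyz" and "attitude" of the camera in the world. Camera axes: x right, y down, z forward; pixel columns grow to the right and rows downward; lengths in mm; the calibration is good to about 2 mm. A picture is of the moment at which its call begins. There is no depth.
- sign_off(): hands the job in; it is judged then, once.
The state is a dict: "t": time; "joint_pos": joint angles; "qvel": joint speeds; "tau": joint torques, N m; "position": TCP position; "tool_rot": TCP orientation; "contact_force": force on the tool from outside, world axes, zero at the start; "torque": the same for the moment, N m; "width": opening from 0.0 (shut) to 1.0 (fully open); "gripper_force": force on a finger pad.
Only numpy, scipy, OpenCV 4.12 (cv2) and the standard library are available. Lean on these libraries where they do the work, as an engineer would, in place of code of your own. Each camera call takes 0.05 s, during which the arm holds its last target. There are 200 camera calls.

### The job

Close up the green honing unit: first slide the scraper from its dark rest blade down into the slot of the unit's pale wooden block, fully home, and let go of it; then turn the black quarter-turn fastener until the white slot on its wing lines up with the red line on the panel, and let go, not pressing the panel yet. Then push the aluminium panel all the way down against its frame with the fingers and finish while holding it pressed there, so that I can put the screws in. Leave the pale-handled chisel, the little brass plane and the jar where they are.

Things in the scene. Friction and masses are not known exactly. Their poses are not given: they have to be found in the camera images.
- scraper_grip (a point): Scraper standing upright in the rest: brown wooden handle 90 x 18 x 50 mm (long, thick, high), brass strip near its foot, under it a steel blade 60 mm wide, 4 mm thick, reaching 50 mm below the handle; about 150 g. This point: centre of the handle, 25 mm above its underside. x: along the handle and blade width; y: through the thickness; z: up. Grasp it across the thickness.
- rest: Fixed dark wooden block 110 x 50 x 60 mm (its x, y, z); origin at the centre of its underside. Its groove along x takes the scraper's blade 50 mm deep while the handle's underside lies on the block's top.
- slot_mouth (a point): Slot in the unit's pale wooden block: centre of the slot's mouth in the block's top, 92 mm above the bench. The slot is 68 mm long (its x), 8 mm wide (its y), 56 mm deep, chamfered; z up. Fully home, the handle's underside lies on the block's top, so the handle's centre stands 25 mm above this point. The scraper may go in either way round. Block top: 170 mm along x, 100 mm along y.
- unit: Honing unit: green housing fixed to the bench, 180 mm (x) by 360 mm (y), 92 mm high over block and panel; origin at the centre of its underside. The slot lies at y = -125 mm, the fastener's axis at y = 0, the press spot at y = +115 mm, all at x = 0; the panel spans y = -60 to +170 mm.
- fastener_grip (a point): Quarter-turn fastener: dark collar 42 mm across, standing through a 50 mm hole in the panel, and on it an upright black wing 48 mm long, 12 mm thick, 36 mm high, a white slot line along its top. This point: on the vertical turning axis, 27 mm above the panel, 15 mm below the wing's top. x: along the wing, turning with it; y: across. Mounted on the frame: gripping it does not move the panel.
- fastener (a joint): Angle of the wing's slot from the red line on the panel, rad; 0 is aligned, positive is anticlockwise seen from above. It starts at 0.85 to 1.35, so turn it clockwise. Range -1.65 to 1.65; slight friction (0.06 N m), no stop at 0, stays where it is left. The red line runs along the unit's x.
- press_spot (a point): Centre of the blue disc (38 mm across) on top of the aluminium access panel: the place to press. The panel is 150 x 230 x 6 mm and floats level on guides and a springy seal 6 mm above its frame, its top 92 mm above the bench. x: along the red line; y: along the unit, away from the wooden block; z: up. It moves down with the panel.
- panel (a joint): How far the panel is pressed down, m: 0 is up, 0.006 is hard against the frame. It begins to move at about 4 N and takes about 10 N to reach the frame; it springs back up when let go.
- chisel: Chisel lying on the bench, pale handle, 260 mm long; leave alone.
- plane: Small brass finger plane, 85 x 32 x 45 mm; leave alone.
- jar: Closed jar, 64 mm across, 85 mm high; leave alone.
Mind the look-alikes: they are no part of the job. There is more than one size of the part that bears scraper_grip; the job needs the smallest.

How it is judged:
By the outcome, as a careful person would: the job done as asked, in the order asked, and still so for the second after the job is handed in, while the arm keeps its last pose, push and grip.
It also fails if it takes over 62 s, if anything falls off the work surface, if the arm or the gripper's body presses on something with over 40 N, if the wrist force passes 120 N, or if a joint passes its speed limit or range.

## Working session

There is one attempt and no reset: what is moved stays moved. The work goes in short steps, Python scripts to look and compute and a tool call to move; the robot and the scene stay as the last step left them, time stands still between calls to the robot, and variables do not carry over. Pictures are saved under pics/ and viewed, at most 10 in all, crops included, and the job is handed in when it is done.

Besides the shell and the picture viewer there is one more tool, called after "Request:" by a JSON object that holds its "name" and its "arguments". jog_arm: Moves the arm, as the interface text tells. Its arguments: {"type":"object","properties":{"rows":{"type":"string"}},"required":["rows"]}

```bash
mkdir -p pics; ls; python3 - <<'E'
from cell import *
import cv2
s=observe()
print({k:s[k] for k in s})
for n in("scene","top"):
    f=grab_frame(n); cv2.imwrite(f"pics/{n}0.png",f["image"][:,:,::-1]); print(n,f["camera_matrix"],f["xyz"],f["attitude"])
E
```

```text
pics
{'t': 0.0, 'joint_pos': array([-1.21907622,  0.4778113 ,  0.02236196,  1.55643136, -0.01149179,
        1.10930833, -0.08306389]), 'qvel': array([ 1.94239385e-03, -1.24770428e-04,  8.57148083e-06,  4.71780857e-04,
        3.40850228e-04,  1.85991080e-04,  2.05407320e-03]), 'tau': array([-1.44731484e-04, -5.96435058e+01,  1.60755884e+00, -2.81201953e+01,
        1.23981637e-02,  9.26314853e-03,  4.45819062e-07]), 'position': array([299.32401751, 604.35186347, 230.32712858]), 'tool_rot': array([ 2.27869482e-01,  9.73691256e-01, -9.05213910e-04, -1.32881813e-04]), 'contact_force': array([ 0.0486383 , -0.35234128, -0.10064685]), 'torque': array([ 0.01986508, -0.0414619 , -0.02611347]), 'gripper_force': 0.0, 'width': 0.9987537547536017}
scene [[422.03869631   0.         312.11238831]
 [  0.         422.03869631 198.23968658]
 [  0.           0.           1.        ]] [1455.64358452 -215.20801041  738.41223901] [ 0.68585211  0.55142604 -0.29702072 -0.37056025]
top [[425.38086353   0.         308.22033915]
 [  0.         425.38086353 199.92281691]
 [  0.           0.           1.        ]] [ 344.08435373    1.86798119 1260.88451141] [ 0.70988882 -0.70058659  0.0451619  -0.05653936]
```

View pics/scene0.png

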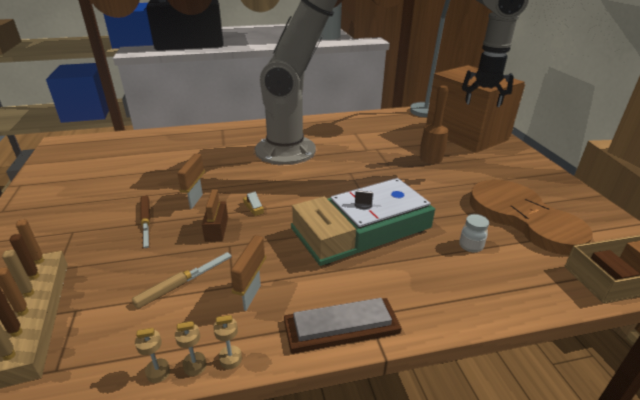

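View pics/top0.png

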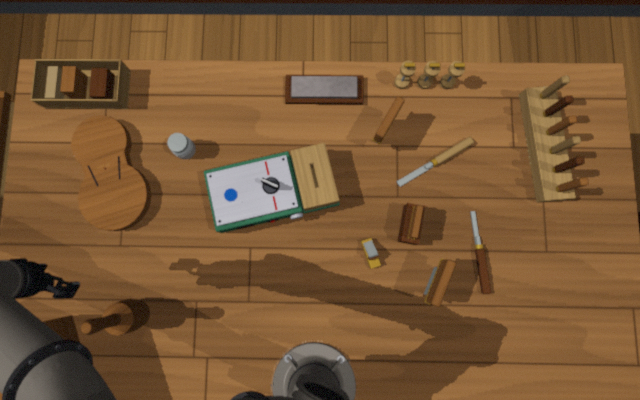

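The scene shows three scraper-like parts: scene (190,178)/top (440,282), scene (248,270)/top (389,119), and scene (213,213)/top (411,223). The third sits in a dark block and looks smallest, so I'll confirm it in an enlarged crop.

```bash
cat > h.py <<'E'
import numpy as np, cv2
from scipy.spatial.transform import Rotation as R
from cell import *
def ray(f,px,z):
    K=f["camera_matrix"];px=np.atleast_2d(px).astype(float)
    d=np.c_[(px-[K[0,2],K[1,2]])/[K[0,0],K[1,1]],np.ones(len(px))]@R.from_quat(f["attitude"]).as_matrix().T
    o=np.array(f["xyz"]);return o+d*((z-o[2])/d[:,2])[:,None]
def proj(f,P):
    c=(np.atleast_2d(P)-f["xyz"])@R.from_quat(f["attitude"]).as_matrix();K=f["camera_matrix"]
    return c[:,:2]/c[:,2:]*[K[0,0],K[1,1]]+[K[0,2],K[1,2]]
E
python3 - <<'E'
from h import *
f=grab_frame("top");g=grab_frame("scene")
a=cv2.resize(f["image"][120:310,190:470],None,fx=2.5,fy=2.5,interpolation=cv2.INTER_CUBIC)
b=cv2.resize(g["image"][140:320,120:450],None,fx=2.4,fy=2.4,interpolation=cv2.INTER_CUBIC)
cv2.imwrite("pics/ca.png",a[:,:,::-1]);cv2.imwrite("pics/cb.png",b[:,:,::-1])
h=cv2.cvtColor(f["image"],cv2.COLOR_RGB2HSV)
def big(m):
    c=max(cv2.findContours(m,0,2)[0],key=cv2.contourArea);return c
blue=big(cv2.inRange(h,(100,150,80),(125,255,255)));m=cv2.moments(blue);bp=[m['m10']/m['m00'],m['m01']/m['m00']]
print("blue",bp,ray(f,bp,92))
gr=big(cv2.inRange(h,(60,80,20),(90,255,255)));r=cv2.minAreaRect(gr);print("green",r)
red=cv2.inRange(h,(0,170,120),(6,255,255))|cv2.inRange(h,(174,170,120),(180,255,255))
red[:, :200]=0;red[:,340:]=0
ys,xs=np.nonzero(red);print([(x,y) for x,y in zip(xs,ys)][:60])
E
```

```text
blue [230.3880070546737, 194.46737213403878] [[526.15969987 239.31661854  92.        ]]
green ((260.204345703125, 190.11395263671875), (63.3140754699707, 104.19041442871094), 77.0534896850586)
[]
```

View pics/ca.png

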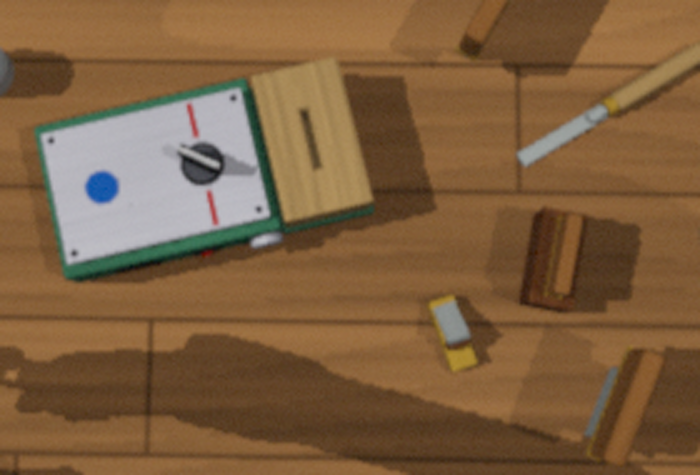

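View pics/cb.png

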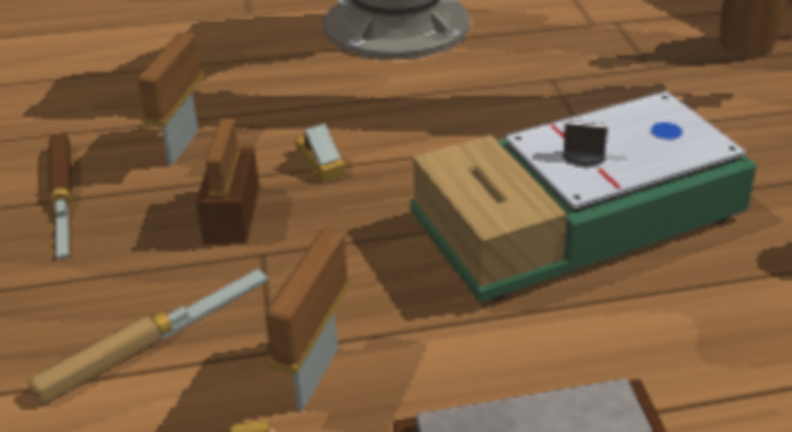

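The scraper in the dark rest (crop (570,255)/top (418,222)) is the smallest of the three and the only one in a rest, so it is the one. The slot runs at crop (303,110)-(319,168), the red line (190,105)-(215,223), and the wing top about (180,150)-(220,167).

```bash
python3 - <<'E'
from h import *
f=grab_frame("top")
c=lambda *p:np.array(p)/2.5+[190,120]
s=ray(f,c((303,110),(319,168)),92);b=ray(f,[230.39,194.47],92)[0];S=s.mean(0)
print("slot",s,S,"ang",np.degrees(np.arctan2(*(s[0]-s[1])[[1,0]])))
print("blue-slot",b,np.linalg.norm(b-S));u=(b-S)/np.linalg.norm(b-S)
print("unit y ang",np.degrees(np.arctan2(u[1],u[0])),"fastener",S+u*125)
r=ray(f,c((190,105),(215,223)),92);print("red",r,np.degrees(np.arctan2(*(r[0]-r[1])[[1,0]])))
w=ray(f,c((182,150),(220,167)),134);print("wing",w,np.degrees(np.arctan2(*(w[0]-w[1])[[1,0]])))
h=ray(f,c((565,213),(583,215),(575,298),(556,296)),110);print("handle",h,h.mean(0),np.degrees(np.arctan2(*((h[0]+h[1]-h[2]-h[3])[[1,0]]))))
st=observe();M=R.from_quat(st['tool_rot']).as_matrix();print(M)
E
```

```text
slot [[615.53666848  15.02247683  92.        ]
 [549.56328167  -3.69885066  92.        ]] [582.54997507   5.66181308  92.        ] ang 15.842399057947912
blue-slot [526.15234718 239.31074103  92.        ] 240.35913538072936
unit y ang 103.57034419982278 fastener [553.2200997  127.17213532  92.        ]
red [[619.92933468 142.45068926  92.        ]
 [486.3504222  110.86926143  92.        ]] 13.301913720561853
wing [[560.18749686 144.63235822 134.        ]
 [542.03376851 103.09069748 134.        ]] 66.39464593923232
handle [[ 499.8461426  -271.6147696   110.        ]
 [ 497.89206655 -291.05697412  110.        ]
 [ 407.7838909  -280.29969396  110.        ]
 [ 409.65493255 -259.99456533  110.        ]] [ 453.79425815 -275.74150075  110.        ] -7.074967270682715
[[-8.96158982e-01  4.43733016e-01 -2.99651859e-04]
 [ 4.43733110e-01  8.96158640e-01 -7.86564505e-04]
 [-8.04890373e-05 -8.37852298e-04 -9.99999646e-01]]
```

Request:
{"name": "jog_arm", "arguments": {"rows": "0 0 -0.112 0 0 0 85; 0 0 -0.112 0 0 0 85; 0 0 -0.112 0 0 0 85; 0 0 0 -20.7 -31.5 0 85; 0 0 0 -20.7 -31.5 0 85; 0 0 0 -20.7 -31.5 0 85; 0 0 0 -20.7 -31.5 0 85; 0 0 0 -20.7 -31.5 0 85; 0 0 0 -20.7 -31.5 0 85; 0 0 0 -20.7 -31.5 0 85"}}

```text
t: 1.08
position: [416.6, 366.4, 231.4]
tool_rot: [0.062, 0.998, 0.0, 0.0]
contact_force: [0.5, 0.5, 0.2]
width: 0.998
gripper_force: 0.0
```

Request:
{"name": "jog_arm", "arguments": {"rows": "0 0 0 -20.7 -31.5 0 85; 0 0 0 -20.7 -31.5 0 85; 0 0 0 -5 -38 0 85; 0 0 0 -5 -38 0 85; 0 0 0 -5 -38 0 85; 0 0 0 -5 -38 0 85; 0 0 0 -5 -38 0 85; 0 0 0 -5 -38 0 85; 0 0 0 -5 -38 0 85; 0 0 0 -5 -38 0 85"}}

```text
t: 1.92
position: [451.2, -7.9, 231.6]
tool_rot: [0.062, 0.998, 0.0, 0.0]
contact_force: [0.7, -0.7, -0.5]
width: 0.996
gripper_force: 0.0
```

Request:
{"name": "jog_arm", "arguments": {"rows": "0 0 0 -5 -38 0 85; 0 0 0 -5 -38 0 85; 0 0 0 -5 -38 0 85; 0 0 0 -5 -38 0 85; 0 0 0 -5 -38 0 85; 0 0 0 -5 -38 0 85; 0 0 0 -5 -38 0 85; 0 0 0 0 0 0 85; 0 0 0 0 0 0 85"}}

```text
t: 2.67
position: [452.6, -276.8, 231.3]
tool_rot: [0.064, 0.998, -0.0, -0.0]
contact_force: [-0.1, 0.6, 0.2]
width: 0.995
gripper_force: 0.0
```

```bash
python3 - <<'E'
from h import *
import cell
print([n for n in dir(cell) if not n.startswith('_')], getattr(cell,'hold_point_z',None))
f=grab_frame("wrist");cv2.imwrite("pics/w1.png",f["image"][:,:,::-1]);print(f["xyz"],f["attitude"],f["camera_matrix"][0])
s=observe();print(s['position'],R.from_quat(s['tool_rot']).as_matrix())
h=np.radians(-7.07);X=np.array([np.cos(h),np.sin(h),0]);Y=np.array([-X[1],X[0],0]);c=np.array([453.8,-275.7,110])
print(proj(f,[c+a*45*X+b*9*Y for a,b in((1,1),(1,-1),(-1,-1),(-1,1))]))
E
```

```text
['MotionError', 'grab_frame', 'hold_point_z', 'observe', 'sign_off'] 18.700000000000003
[ 371.49985249 -266.50456463  374.60320157] [0.74106152 0.6520695  0.1051255  0.12075523] [277.84441166   0.         320.79776452]
[ 453.10298699 -274.73485128  231.08007782] [[-9.92115218e-01  1.25328234e-01 -4.77651988e-04]
 [ 1.25328153e-01  9.92115324e-01  1.96179340e-04]
 [ 4.98472667e-04  1.34769267e-04 -9.99999867e-01]]
[[331.30199665 234.66833987]
 [314.14092285 234.72526631]
 [312.99678458 148.4058807 ]
 [332.01403919 148.32508735]]
```

View pics/w1.png

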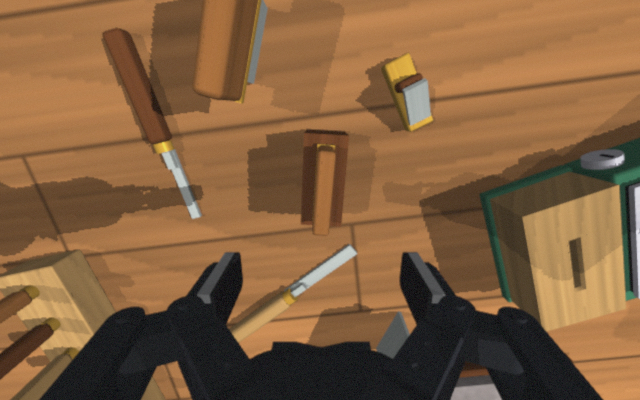

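The handle top spans about (317,152)-(335,152) to (314,234)-(331,234), centred between the fingers' jaws, but tilted by about 2°. I'll measure its edges against the dark rest.

```bash
python3 - <<'E'
from h import *
f=grab_frame("wrist")
g=cv2.GaussianBlur(f["image"],(3,3),0)[:,:,0].astype(float)
L=[];Rr=[]
for y in range(160,216,3):
    d=np.diff(g[y,306:346]);L.append((306.5+d[:18].argmax(),y));Rr.append((306.5+18+d[18:].argmin(),y))
print(L[::4],Rr[::4])
for e in(L,Rr):
    e=np.array(e);p=np.polyfit(e[:,1],e[:,0],1)
    k=abs(np.polyval(p,e[:,1])-e[:,0])<2;p=np.polyfit(e[k,1],e[k,0],1)
    q=ray(f,[(np.polyval(p,152),152),(np.polyval(p,234),234)],110);print(q,k.sum(),np.degrees(np.arctan2(*(q[1]-q[0])[[1,0]])))
print(g[140:160:1,326],g[225:242,323])
E
```

```text
[(np.float64(315.5), 160), (np.float64(314.5), 172), (np.float64(313.5), 184), (np.float64(312.5), 196), (np.float64(312.5), 208)] [(np.float64(332.5), 160), (np.float64(331.5), 172), (np.float64(330.5), 184), (np.float64(329.5), 196), (np.float64(327.5), 208)]
[[ 412.14518824 -274.9056816   110.        ]
 [ 496.45097735 -291.33768749  110.        ]] 19 -11.029217979438569
[[ 414.17652622 -258.69164964  110.        ]
 [ 498.4008409  -275.75239548  110.        ]] 19 -11.451074112950113
[120. 120. 119. 120. 119. 112.  99.  90.  87.  88.  97. 118. 140. 154.
 161. 165. 167. 167. 167. 167.] [165. 166. 166. 165. 165. 165. 165. 164. 161. 154. 150. 154. 159. 160.
 159. 158. 159.]
```

Request:
{"name": "jog_arm", "arguments": {"rows": "0 0 0.07 0 0 0 85; 0 0 0 -2.3 0 32.5 85; 0 0 0 0 0 32.5 85; 0 0 0 0 0 32.5 85; 0 0 0 0 0 32.5 85; 0 0 0 0 0 32.5 85; 0 0 0 0 0 0 85; 0 0 0 0 0 0 85"}}

```text
t: 3.43
position: [455.0, -272.9, 68.1]
tool_rot: [0.096, 0.995, 0.001, -0.002]
contact_force: [0.4, -0.6, 0.4]
width: 0.997
gripper_force: 0.0
```

Request:
{"name": "jog_arm", "arguments": {"rows": "0 0 0 0 0 0 0; 0 0 0 0 0 0 0; 0 0 0 0 0 0 0; 0 0 0 0 0 0 0; 0 0 0 0 0 0 0; 0 0 0 0 0 0 0; 0 0 0 0 0 0 0; 0 0 0 0 0 0 0; 0 0 0 0 0 0 0; 0 0 0 0 0 0 0"}}

```text
t: 4.27
position: [456.2, -275.0, 69.7]
tool_rot: [0.097, 0.995, 0.0, 0.001]
contact_force: [-0.3, 0.5, 6.8]
width: 0.206
gripper_force: 58.7
```

Request:
{"name": "jog_arm", "arguments": {"rows": "0 0 0 0 0 -15 0; 0 0 0 0 0 -25 0; 0 0 0 0 0 -30 0; 0 0 0 0 0 -30 0; 0 0 0 0 0 -20 0; 0 0 -0.108 0 0 0 0; 0 0 -0.108 0 0 0 0; 0 0 -0.108 0 0 0 0; 0 0 -0.107 0 0 0 0; 0 0 0 0 0 0 0"}}

```text
t: 5.1
position: [455.3, -274.7, 188.8]
tool_rot: [-0.12, 0.993, 0.0, -0.0]
contact_force: [-0.4, 0.7, -1.5]
width: 0.201
gripper_force: 58.9
```

Request:
{"name": "jog_arm", "arguments": {"rows": "0 0 0 -27 21 0 0; 0 0 0 -27 21 0 0; 0 0 0 -27 21 0 0; 0 0 0 -27 21 0 0; 0 0 0 -27 21 0 0; 0 0 0 -27 21 0 0; 0 0 0 -27 21 0 0; 0 0 0 0 0 0 0; 0 0 0 0 0 0 0; 0 0 0 0 0 0 0"}}

```text
t: 5.93
position: [604.3, -87.9, 188.3]
tool_rot: [-0.117, 0.993, -0.0, -0.001]
contact_force: [-0.0, -0.2, -1.7]
width: 0.207
gripper_force: 59.0
```

```bash
python3 - <<'E'
from h import *
f=grab_frame("wrist");cv2.imwrite("pics/w2.png",f["image"][:,:,::-1])
s=observe();M=R.from_quat(s['tool_rot']).as_matrix();print(s['position'],M,s['t'],s['width'],s['contact_force'])
u=np.radians(13.57);X=np.array([np.cos(u),np.sin(u),0]);c=np.array([582.5,5.7,92])
print(proj(f,[c+34*X,c-34*X]))
p=s['position']
print(proj(f,[p-56*np.array([0,0,1])+a*30*M[:,0] for a in(1,-1)]))
E
```

```text
[603.97570786 -88.75053288 188.51185798] [[-9.72759623e-01 -2.31813365e-01 -1.13113357e-03]
 [-2.31812619e-01  9.72760167e-01 -7.52813574e-04]
 [ 1.27483393e-03 -4.70095613e-04 -9.99999077e-01]] 5.9833 0.20330925472323377 [-0.67130822 -0.79839264 -2.03160332]
[[422.14775016 235.69705507]
 [431.02072687 165.07928464]]
[[320.14444967 179.7424227 ]
 [320.04357528 251.9076443 ]]
```

View pics/w2.png

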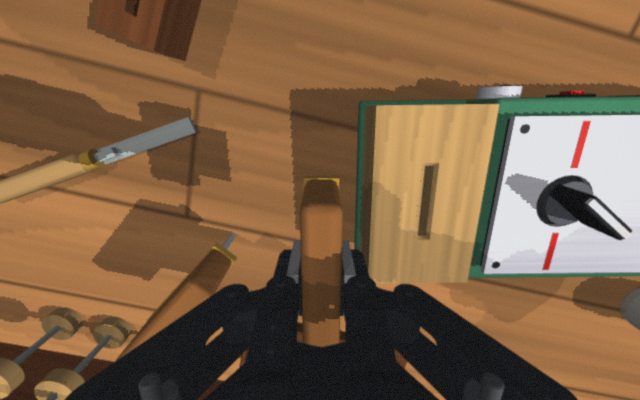

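The picture shows the scraper held upright at columns 303-340, and the slot as a dark bar (432,165)-(425,238). The red line runs (586,122)-(549,268), with the fastener at (566,200).

```bash
python3 - <<'E'
from h import *
f=grab_frame("wrist");s=observe();M=R.from_quat(s['tool_rot']).as_matrix();p=s['position']
im=f["image"];v=im.max(2)[155:250,405:450]
m=(v<110).astype(np.uint8);c=max(cv2.findContours(m,0,2)[0],key=cv2.contourArea);r=cv2.minAreaRect(c);print(r)
b=cv2.boxPoints(r)+[405,155];q=ray(f,b,92);S=q.mean(0)
e=[q[1]-q[0],q[2]-q[1]];print([np.linalg.norm(x) for x in e]);L=max(e,key=np.linalg.norm);L=L*np.sign(L[0])
print("slot",S,"ang",np.degrees(np.arctan2(L[1],L[0])))
h=cv2.cvtColor(im,cv2.COLOR_RGB2HSV);red=cv2.inRange(h,(0,150,100),(8,255,255))|cv2.inRange(h,(172,150,100),(180,255,255));red[:110]=0;red[:,:530]=0
y,x=np.nonzero(red);l=cv2.fitLine(np.float32(np.c_[x,y]),2,0,.01,.01).ravel()
a=ray(f,[l[2:]-70*l[:2],l[2:]+70*l[:2]],92);d=a[1]-a[0];d*=np.sign(d[0]);print("red",a,np.degrees(np.arctan2(d[1],d[0])),len(x))
# handle top face edges in image
d=S-p;print("d tool",M.T@d, "tool x ang",np.degrees(np.arctan2(M[1,0],M[0,0])))
g=cv2.GaussianBlur(im,(3,3),0)[:,:,0].astype(int)
for yy in(185,200,215,230):print(yy,g[yy,296:348])
E
```

```text
((21.626800537109375, 46.69310760498047), (11.253026008605957, 72.2433853149414), 4.0141754150390625)
[np.float64(69.67754631914102), np.float64(9.928086791134225)]
slot [583.59588089   5.4978905   92.        ] ang 16.164393313586952
red [[604.35169426 140.5898261   92.        ]
 [482.09718186 109.79513613  92.        ]] 14.138117507797572 443
d tool [-2.21729709 96.76592067 96.62180351] tool x ang -166.61054500328692
185 [110 106 106 105 104 104 106 109 106  94  81  75  74  73  73  74  74  74
  74  73  72  72  73  73  73  74  74  74  73  73  73  73  72  72  72  73
  74  78  82  89 107 134 143 126 107 101 101 102 103 105 105 104]
200 [109 100  98  98  96  89  81  76  76  76  74  74  74  74  73  72  72  72
  72  72  72  72  72  72  72  71  71  72  73  73  73  72  71  72  71  70
  71  72  74  76  79  84  87  91  96 101 103 103 102 102 103 104]
215 [120 105  98  91  89  95 104 113 121 129 137 144 150 154 156 157 157 156
 155 154 154 153 153 153 153 152 152 153 153 152 152 152 153 154 155 157
 158 158 159 159 158 157 156 155 152 141 124 107  99  98  98  98]
230 [158 150 141 124 104  96 102 110 118 128 136 144 151 155 158 158 158 157
 157 157 156 155 155 154 153 154 154 154 154 153 153 153 154 156 158 159
 160 160 159 158 158 157 155 153 147 134 118 107 103 102 102 102]
```

Request:
{"name": "jog_arm", "arguments": {"rows": "0 0 -0.008 0 0 0 0; 0 0 0 -2 32 0 0; 0 0 0 0 32 0 0; 0 0 0 0 22 0 0; 0 0 0 0 10.5 0 0; 0 0 0 0 0 20 0; 0 0 0 0 0 8 0; 0 0 0 0 0 0 0; 0 0 0 0 0 0 0; 0 0 0 0 0 0 0"}}

```text
t: 6.87
position: [583.8, 5.3, 161.3]
tool_rot: [-0.121, 0.993, -0.0, 0.0]
contact_force: [0.5, 0.3, -2.0]
width: 0.2
gripper_force: 59.2
```

```bash
python3 - <<'E'
from h import *
s=observe();M=R.from_quat(s['tool_rot']).as_matrix();print(s['position'],s['contact_force'])
print(M.T@(np.array([583.2,5.5,148])-s['position']),np.degrees(np.arctan2(-M[1,0],-M[0,0])))
a=[]
for n in("scene","wrist"):
    f=grab_frame(n);P=proj(f,[[583,5,110]])[0].astype(int);im=f["image"];x,y=np.clip(P-[65,75],0,None)
    a.append(cv2.resize(im[y:y+150,x:x+130],(390,450),interpolation=cv2.INTER_CUBIC))
cv2.imwrite("pics/c3.png",np.hstack(a)[:,:,::-1])
E
```

```text
[583.79246669   5.26193908 161.3399134 ] [ 0.45298071  0.31436546 -1.99408574]
[ 0.52448047  0.38137232 13.33943233] 13.929251352642577
```

View pics/c3.png

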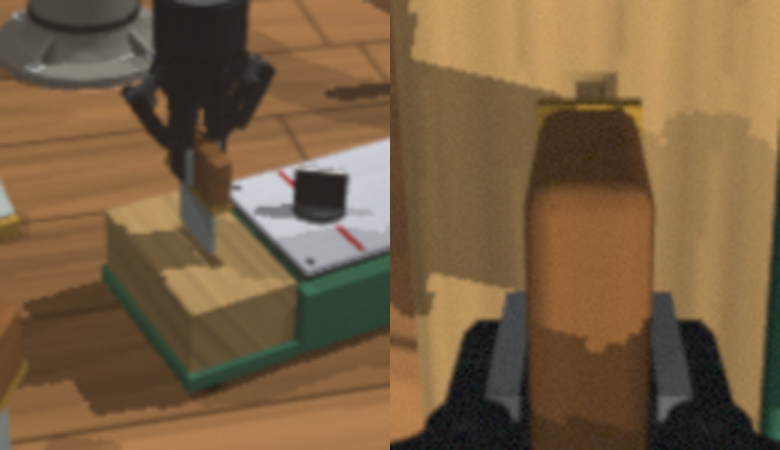

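The blade tip stands over the slot. In the wrist crop the slot's visible end (centre ~597) is slightly right of the brass centre (~590), so I'll measure that.

```bash
python3 - <<'E'
from h import *
f=grab_frame("wrist");s=observe();M=R.from_quat(s['tool_rot']).as_matrix();p=s['position']
im=f["image"];P=proj(f,[[583,5,110]])[0].astype(int);x0,y0=P-[65,75]
print(x0,y0)
g=im[:,:,0].astype(int)
for yy in range(y0+23,y0+42,2):print(yy,g[yy,x0+45:x0+88])
for yy in (y0+85,y0+100): print(yy,g[yy,x0+35:x0+98])
S=np.array([583.2,5.5,92]);u=np.radians(13.8);X=np.array([np.cos(u),np.sin(u),0]);Y=np.array([-X[1],X[0],0])
print("slot -x end corners",proj(f,[S-34*X-4*Y,S-34*X+4*Y])-[x0,y0])
# handle underside / centreline
for xx in(30,45):print("brass",proj(f,[p+[0,0,z]+xx*M[:,0]*sg for z in(-6,44) for sg in (1,-1)])-[x0,y0])
E
```

```text
255 143
166 [189 187 188 190 197 195 196 196 195 194 191 189 186 184 184 181 182 178
 177 177 178 177 177 176 170 170 166 160 158 162 174 182 185 189 189 187
 187 187 190 189 192 195 193]
168 [190 190 187 192 196 196 197 197 195 191 193 187 185 180 177 179 169 169
 164 162 158 153 153 147 139 133 126 120 113 118 152 179 183 186 188 186
 189 189 188 190 191 191 193]
170 [187 182 186 190 193 197 197 195 193 193 193 187 187 182 183 176 133 113
 113 111 108 108 106 107 105  94  97 107 110 117 150 179 184 186 188 188
 187 189 188 192 192 193 193]
172 [126 127 141 149 155 161 183 191 192 190 189 190 183 182 183 177 125  95
  98  96  97  95  94  95  95  83  96 109 111 117 165 181 183 186 187 188
 188 187 189 188 190 192 195]
174 [123 119 119 120 121 123 125 128 129 128 146 151 146 164 171 171 120  91
  94  92  91  94  96  95  92  83  96 109 109 115 162 179 181 183 183 182
 183 184 186 189 190 193 194]
176 [119 118 120 117 100  90  93  93  89  92  88  87  88  96 101  99  85  78
  80  79  79  80  84  82  83  77  82  84  83  89  99 106 108 108 108 106
 106 110 138 177 188 193 194]
178 [124 119
[... 850 characters left out ...]
144 144
 144 146 144 146 146 151 150 149 149 149 148 148 149 144 142 128 126 149
 160 157 155 156 151 148 150 147 145]
243 [172 174 161 117  75  69  71  69  69  72  69  81  94 101 111 115 125 132
 142 146 148 148 148 148 146 146 144 147 145 143 144 145 144 147 145 143
 144 144 146 148 146 149 150 148 150 146 148 146 147 141 138 118  89  69
  63  67  64  61  71 117 141 146 144]
slot -x end corners [[61.05534219 26.76378164]
 [71.30903502 26.80504011]]
brass [[ 66.66289534  59.35388106]
 [ 66.51721348 148.28323352]
 [ 66.93924478 100.66682754]
 [ 66.69986553 216.07106802]]
brass [[ 66.70494633  33.6844719 ]
 [ 66.48554244 167.61635557]
 [ 67.01248164  65.35949049]
 [ 66.65057781 239.83257629]]
```

Request:
{"name": "jog_arm", "arguments": {"rows": "0 0 0 0.5 1.5 0 0; 0 0 0 0 0 5 0; 0 0 0 0 0 5 0; 0 0 0 0 0 4 0; 0 0 0 0 0 4 0; 0 0 0 0 0 4 0; 0 0 0 0 0 0 0; 0 0 0 0 0 0 0"}}

```text
t: 7.68
position: [582.1, 7.6, 138.2]
tool_rot: [-0.122, 0.993, -0.0, -0.001]
contact_force: [-0.2, -1.1, -2.8]
width: 0.198
gripper_force: 60.1
```

Request:
{"name": "jog_arm", "arguments": {"rows": "0 0 0 0 0 5 0; 0 0 0 0 0 5 0; 0 0 0 0 0 5 0; 0 0 0 0 0 5 0; 0 0 0 0 0 5 0; 0 0 0 0 0 5 0; 0 0 0 0 0 0 0; 0 0 0 0 0 0 0"}}

```text
t: 8.35
position: [582.1, 7.6, 108.2]
tool_rot: [-0.122, 0.993, -0.0, -0.001]
contact_force: [0.6, -2.7, -3.0]
width: 0.201
gripper_force: 60.1
```

Request:
{"name": "jog_arm", "arguments": {"rows": "0 0 0 0 0 3 0; 0 0 0 0 0 2 0; 0 0 0 0 0 1 0; 0 0 0 0 0 1 0; 0 0 0 0 0 1 0; 0 0 0 0 0 0 0; 0 0 0 0 0 0 0"}}

```text
t: 8.93
position: [582.8, 7.7, 101.7]
tool_rot: [-0.122, 0.993, 0.0, 0.0]
contact_force: [-2.2, -2.7, 6.3]
width: 0.202
gripper_force: 61.2
```

Request:
{"name": "jog_arm", "arguments": {"rows": "0 0 0 0 0 1 0; 0 0 0 0 0 0 0; 0 0 0 0 0 0 0; 0 0 0 0 0 0 0"}}

```text
t: 9.27
position: [582.8, 7.8, 101.7]
tool_rot: [-0.122, 0.993, 0.0, 0.0]
contact_force: [-4.9, -2.5, 14.4]
width: 0.201
gripper_force: 62.5
```

Request:
{"name": "jog_arm", "arguments": {"rows": "0 0 0 0 0 0 85; 0 0 0 0 0 0 85; 0 0 0 0 0 0 85; 0 0 0 0 0 0 85; 0 0 0 0 0 0 85; 0 0 0 0 0 0 85; 0 0 0 0 0 0 85; 0 0 0 0 0 0 85; 0 0 0 0 0 0 85; 0 0 0 0 0 0 85"}}

```text
t: 10.1
position: [582.5, 7.9, 99.8]
tool_rot: [-0.122, 0.993, 0.0, -0.0]
contact_force: [-0.1, 0.2, -0.4]
width: 0.995
gripper_force: 0.0
```

Request:
{"name": "jog_arm", "arguments": {"rows": "0 0 0 0 0 -30 85; 0 0 0 0 0 -35 85; 0 0 0 0 0 -35 85; 0 0 0 0 31 -10 85; 0 0 0 0 31 0 85; 0 0 0 0 31 0 85; 0 0 0 0 31 0 85; 0 0 0 0 0 0 85; 0 0 0 0 0 0 85; 0 0 0 0 0 0 85"}}

```text
t: 10.93
position: [552.5, 127.6, 209.8]
tool_rot: [-0.122, 0.993, -0.0, -0.0]
contact_force: [-0.2, -0.6, 0.6]
width: 0.997
gripper_force: 0.0
```

```bash
python3 - <<'E'
from h import *
s=observe();print(s['t'],s['position'],s['joint_pos'])
f=grab_frame("wrist");g=grab_frame("scene")
P=proj(g,[[570,60,110]])[0].astype(int);x,y=P-[90,70]
c=cv2.resize(g["image"][y:y+120,x:x+160],(640,480),interpolation=cv2.INTER_CUBIC)[:, 60:460]
w=f["image"][80:320,240:440];w=cv2.resize(w,(400,480),interpolation=cv2.INTER_CUBIC)
cv2.imwrite("pics/c4.png",np.hstack([c,w])[:,:,::-1])
im=f["image"];h=cv2.cvtColor(im,cv2.COLOR_RGB2HSV)
red=cv2.inRange(h,(0,150,100),(8,255,255))|cv2.inRange(h,(172,150,100),(180,255,255));red[:,:260]=0;red[:,390:]=0
yy,xx=np.nonzero(red);print(len(xx),xx.min(),xx.max(),yy.min(),yy.max())
l=cv2.fitLine(np.float32(np.c_[xx,yy]),2,0,.01,.01).ravel();a=ray(f,[l[2:]-60*l[:2],l[2:]+60*l[:2]],92);d=a[1]-a[0];d*=np.sign(d[0]);print("red",a,np.degrees(np.arctan2(d[1],d[0])))
print(proj(f,[[553.2,128,92],[553.2,128,134]]))
E
```

```text
10.9333 [552.48799588 127.5920726  209.78538518] [-0.53659653  0.32554218  0.24798999  1.85480626 -0.09446473  0.97276108
  1.56793758]
377 318 346 91 257
red [[592.68284274 135.72409096  92.        ]
 [477.00574687 111.74645485  92.        ]] 11.710477330565558
[[321.35631601 194.70026413]
 [321.40379069 209.75420561]]
```

View pics/c4.png

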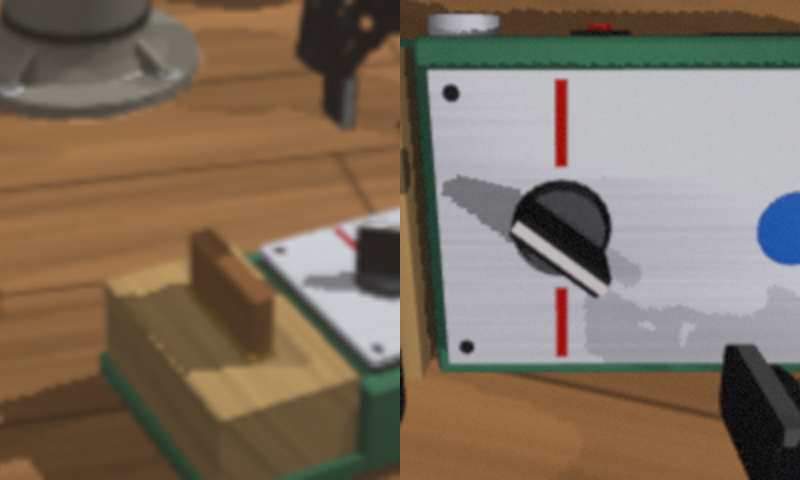

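Left: the scraper stands home, its handle down on the block. Right: the red line is at crop column 561, and the white wing slot runs (515,228)-(605,290).

```bash
cat >> h.py <<'E'
def fast(f):
    im=f["image"];h=cv2.cvtColor(im,cv2.COLOR_RGB2HSV)
    red=cv2.inRange(h,(0,150,100),(8,255,255))|cv2.inRange(h,(172,150,100),(180,255,255))
    c=proj(f,[[553,128,134]])[0]; 
    yy,xx=np.nonzero(red);k=np.hypot(xx-c[0],yy-c[1])<90;xx,yy=xx[k],yy[k]
    k=(yy>108);xx,yy=xx[k],yy[k]
    def ang(pts,z,n):
        l=cv2.fitLine(np.float32(pts),cv2.DIST_HUBER,0,.01,.01).ravel();a=ray(f,[l[2:]-n*l[:2],l[2:]+n*l[:2]],z)
        d=a[1]-a[0];d*=np.sign(d[0]);return np.degrees(np.arctan2(d[1],d[0])),a
    return ang(np.c_[xx,yy],92,60),ang
E
python3 - <<'E'
from h import *
f=grab_frame("wrist");r,ang=fast(f);print("red",r)
im=f["image"]
m=np.zeros(im.shape[:2],np.uint8);
reg=im[185:235,288:352];mm=(reg.min(2)>150).astype(np.uint8)
n,lab,st,ce=cv2.connectedComponentsWithStats(mm);print(st)
for i in range(1,n):
    if 40<st[i][4]<600:
        y,x=np.nonzero(lab==i);P=np.c_[x+288,y+185];a=ang(P,134,20);b=cv2.boxPoints(cv2.minAreaRect(np.float32(P)))
        for z in(126,134):print(z,ang(P,z,20)[0],ray(f,b,z).mean(0),cv2.minAreaRect(np.float32(P)))
E
```

```text
red (np.float64(14.056973581786155), array([[506.75892199, 114.9625183 ,  92.        ],
       [630.85611468, 146.03452646,  92.        ]]))
[[   0    0   64   50 1756]
 [  58    0    6   23  113]
 [   0    7   64   43 1329]
 [  60   23    1    1    1]
 [  63   24    1    1    1]]
126 15.68918395326725 [538.66811252 147.23604109 126.        ] ((348.5, 196.0), (22.0, 5.0), 90.0)
134 15.689183953267262 [536.36571034 145.80898459 134.        ] ((348.5, 196.0), (22.0, 5.0), 90.0)
```

```bash
python3 - <<'E'
from h import *
f=grab_frame("wrist")
q=ray(f,[(297.5,194),(342.5,225)],134);d=q[0]-q[1];print(q,np.linalg.norm(d),q.mean(0),np.degrees(np.arctan2(d[1],d[0])))
s=observe();print(s['position'])
E
```

```text
[[544.76548446 104.41700827 134.        ]
 [562.6724549  147.89686723 134.        ]] 47.02294891768048 [553.71896968 126.15693775 134.        ] -112.3840774404179
[552.75263216 126.71392858 209.78263772]
```

Request:
{"name": "jog_arm", "arguments": {"rows": "0 0 0 0 -0.5 0 85; 0 0 -0.117 0 0 0 85; 0 0 -0.117 0 0 0 85; 0 0 -0.117 0 0 0 85; 0 0 -0.117 0 0 0 85; 0 0 -0.117 0 0 0 85; 0 0 -0.117 0 0 0 85; 0 0 -0.117 0 0 0 85; 0 0 -0.117 0 0 0 85; 0 0 0 0 0 0 85"}}

```text
t: 11.97
position: [552.7, 127.1, 209.8]
tool_rot: [-0.558, 0.83, 0.0, 0.0]
contact_force: [-0.2, 1.0, -0.2]
width: 0.992
gripper_force: 0.0
```

Request:
{"name": "jog_arm", "arguments": {"rows": "0 0 0 0 0 30 85; 0 0 0 0 0 30 85; 0 0 0 0 0 30 85; 0 0 0 0 0 16 85; 0 0 0 0 0 0 85; 0 0 0 0 0 0 85"}}

```text
t: 12.47
position: [552.3, 127.2, 103.4]
tool_rot: [-0.556, 0.831, 0.0, -0.001]
contact_force: [-0.2, -0.7, 1.3]
width: 0.992
gripper_force: 0.0
```

Request:
{"name": "jog_arm", "arguments": {"rows": "0 0 0 0 0 0 0; 0 0 0 0 0 0 0; 0 0 0 0 0 0 0; 0 0 0 0 0 0 0; 0 0 0 0 0 0 0; 0 0 0 0 0 0 0; 0 0 0 0 0 0 0; 0 0 0 0 0 0 0; 0 0 0 0 0 0 0; 0 0 0 0 0 0 0"}}

```text
t: 13.3
position: [553.5, 127.7, 104.5]
tool_rot: [-0.557, 0.831, -0.0, 0.001]
contact_force: [1.9, -1.9, 5.7]
width: 0.132
gripper_force: 60.6
```

```bash
python3 - <<'E'
from h import *
s=observe();M=R.from_quat(s['tool_rot']).as_matrix();print(s['position'],s['torque'],s['joint_pos'],np.degrees(np.arctan2(M[1,0],M[0,0])))
E
```

```text
[553.52362185 127.68531115 104.46412752] [-0.22876166 -0.34770122 -0.05579913] [-0.38256721  0.45535793  0.0584262   1.92877047 -0.03694323  0.75662019
  2.44834301] -112.34466329964552
```

Request:
{"name": "jog_arm", "arguments": {"rows": "0 0 0.117 0 0 0 0; 0 0 0.117 0 0 0 0; 0 0 0.117 0 0 0 0; 0 0 0.117 0 0 0 0; 0 0 0.117 0 0 0 0; 0 0 0.117 0 0 0 0; 0 0 0.117 0 0 0 0; 0 0 0.117 0 0 0 0; 0 0 0 0 0 0 0; 0 0 0 0 0 0 0"}}

```text
t: 14.13
position: [553.9, 127.4, 104.5]
tool_rot: [-0.122, 0.993, -0.0, 0.001]
contact_force: [3.0, -1.9, 5.4]
width: 0.132
gripper_force: 60.7
```

```bash
python3 - <<'E'
from h import *
s=observe();M=R.from_quat(s['tool_rot']).as_matrix();print(s['position'],s['torque'],s['contact_force'],np.degrees(np.arctan2(M[1,0],M[0,0]))+180)
E
```

```text
[553.86647697 127.4174165  104.47377592] [-0.35807202 -0.66047479 -0.06339384] [ 3.02655465 -1.92492109  5.36397833] 14.019274564292289
```

Request:
{"name": "jog_arm", "arguments": {"rows": "0 0 0 0 0 0 85; 0 0 0 0 0 0 85; 0 0 0 0 0 0 85; 0 0 0 0 0 0 85; 0 0 0 0 0 0 85; 0 0 0 0 0 0 85; 0 0 0 0 0 0 85; 0 0 0 0 0 0 85"}}

```text
t: 14.8
position: [552.5, 127.8, 103.8]
tool_rot: [-0.122, 0.992, 0.0, -0.0]
contact_force: [0.4, 0.1, 0.5]
width: 0.996
gripper_force: 0.0
```

Request:
{"name": "jog_arm", "arguments": {"rows": "0 0 0 0 0 -26 85; 0 0 0 0 0 -30 85; 0 0 0 0 0 -30 85; 0 0 0 0 0 -20 85; 0 0 0 0 0 0 85; 0 0 0 0 0 0 85"}}

```text
t: 15.3
position: [553.2, 128.0, 210.9]
tool_rot: [-0.122, 0.992, 0.0, 0.001]
contact_force: [-0.2, -0.4, -0.7]
width: 0.992
gripper_force: 0.0
```

```bash
python3 - <<'E'
from h import *
s=observe();print(s['t'],s['position'])
f=grab_frame("wrist");r,ang=fast(f);print("red",r)
w=cv2.resize(f["image"][100:280,250:490],(800,600),interpolation=cv2.INTER_CUBIC);cv2.imwrite("pics/c5.png",w[:,:,::-1])
h=cv2.cvtColor(f["image"],cv2.COLOR_RGB2HSV);c=max(cv2.findContours(cv2.inRange(h,(100,150,80),(125,255,255)),0,2)[0],key=cv2.contourArea)
m=cv2.moments(c);b=[m['m10']/m['m00'],m['m01']/m['m00']];print("blue",b,ray(f,b,92))
E
```

```text
15.3 [553.19360649 127.99072089 210.90895392]
red (np.float64(14.070615516193772), array([[480.18221704, 108.72241959,  92.        ],
       [595.73622667, 137.68458712,  92.        ]]))
blue [436.86960985626285, 192.34907597535934] [[524.37188604 238.73597888  92.        ]]
```

View pics/c5.png

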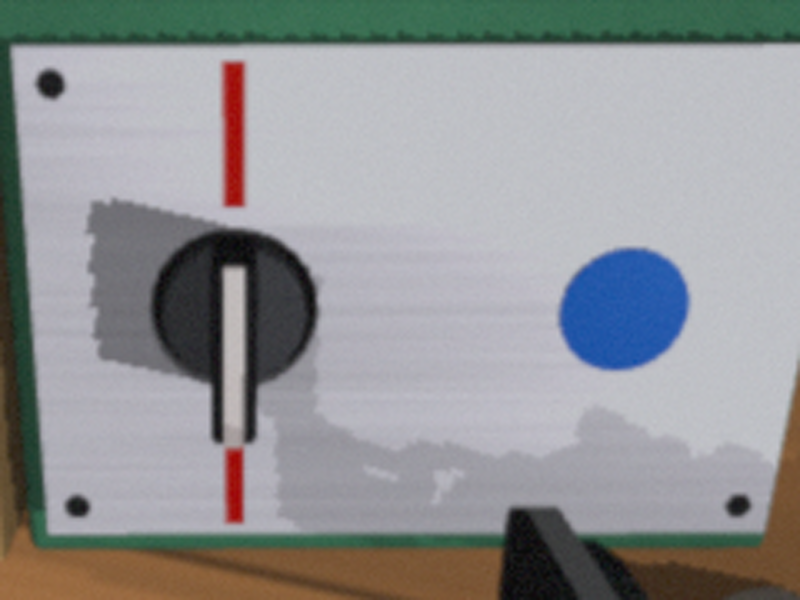

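The white slot is in line with the red line (crop column 234). Now I'll close the fingers and press the blue disc.

Request:
{"name": "jog_arm", "arguments": {"rows": "0 0 0 0 28.5 0 0; 0 0 0 0 28.5 0 0; 0 0 0 0 28.5 0 0; 0 0 0 0 28.5 0 0; 0 0 0 0 0 30 0; 0 0 0 0 0 30 0; 0 0 0 0 0 30 0; 0 0 0 0 0 12 0; 0 0 0 0 0 0 0; 0 0 0 0 0 0 0"}}

```text
t: 16.18
position: [524.6, 237.8, 107.2]
tool_rot: [-0.122, 0.993, -0.001, -0.001]
contact_force: [0.1, 0.2, -0.2]
width: 0.0
gripper_force: 0.0
```

Request:
{"name": "jog_arm", "arguments": {"rows": "0 0 0 0 0 3 0; 0 0 0 0 0 3 0; 0 0 0 0 0 2 0; 0 0 0 0 0 2 0; 0 0 0 0 0 1 0; 0 0 0 0 0 0 0; 0 0 0 0 0 0 0; 0 0 0 0 0 0 0"}}

```text
t: 16.85
position: [525.0, 238.4, 97.0]
tool_rot: [-0.122, 0.992, 0.0, 0.0]
contact_force: [-0.2, 0.2, -0.0]
width: 0.003
gripper_force: 0.0
```

Request:
{"name": "jog_arm", "arguments": {"rows": "0 0 0 0 0 2 0; 0 0 0 0 0 2 0; 0 0 0 0 0 2 0; 0 0 0 0 0 2 0; 0 0 0 0 0 1 0; 0 0 0 0 0 1 0; 0 0 0 0 0 1 0; 0 0 0 0 0 0 0; 0 0 0 0 0 0 0; 0 0 0 0 0 0 0"}}

```text
t: 17.68
position: [525.0, 238.4, 86.5]
tool_rot: [-0.122, 0.993, 0.0, 0.0]
contact_force: [-3.4, -0.6, 9.6]
width: 0.002
gripper_force: 4.8
```

Request:
{"name": "jog_arm", "arguments": {"rows": "0 0 0 0 0 1 0; 0 0 0 0 0 1 0; 0 0 0 0 0 0 0; 0 0 0 0 0 0 0; 0 0 0 0 0 0 0; 0 0 0 0 0 0 0"}}

```text
t: 18.18
position: [525.0, 238.4, 86.0]
tool_rot: [-0.122, 0.993, 0.001, 0.0]
contact_force: [-7.4, -2.7, 23.3]
width: -0.001
gripper_force: 11.6
```

Request:
{"name": "jog_arm", "arguments": {"rows": "0 0 0 0 0 0 0; 0 0 0 0 0 0 0; 0 0 0 0 0 0 0; 0 0 0 0 0 0 0; 0 0 0 0 0 0 0; 0 0 0 0 0 0 0"}}

```text
t: 18.68
position: [525.0, 238.4, 86.0]
tool_rot: [-0.122, 0.993, 0.001, -0.0]
contact_force: [-7.5, -2.8, 22.2]
width: -0.001
gripper_force: 11.6
```

```bash
python3 -c "
from cell import *
s=observe();print(s['position'],s['contact_force']);print(sign_off())"
```

```text
[525.0018686  238.40749884  85.9687883 ] [-7.49115737 -2.79680692 22.21628088]
the job is handed in; nothing more can be done
None
```

I've handed the job in at about 19 s: the scraper is fully home in the slot and released, the fastener's white slot lines up with the red line and is released, and the fingers are holding the panel hard against its frame at about 22 N, ready for your screws.

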